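# Roll the owl's display carriage to its mark

### The arm

A 7-joint arm with a two-finger parallel gripper is mounted at the origin on the work surface. World frame = base frame: x ahead of the robot, y to its left, z up, the work surface at z = 0. Lengths are in m, angles in rad, forces in N, time in s.
With the tool pointing down it reaches from about 0.35 to 0.9 m from the base axis. Payload 7.2 kg.
Tool frame: the origin (TCP) lies at the very end of the fingers, on their centre line; the grasp point (between the pads) lies robot.grasp_offset behind it (robot.grasp_offset is the distance from the TCP to the grasp point, in m); z points along the fingers, y is the line along which they close (so a half turn about z gives the same grasp; the last joint's range is limited). The gripper opens to 88 mm and grips with 3 to 60 N. Pads are 20 mm wide; open, the fingers measure 115 mm over their backs; the gripper's body (75 mm by 178 mm) begins 61 mm behind the grasp point.
Start: joints at [1.052, 0.411, -0.013, 1.596, 0.006, 1.134, -0.082], TCP at [0.272, -0.563, 0.223] pointing down, gripper open.
Joint ranges: [-2.95, 2.95], [-0.29, 1.99], [-1.47, 1.44], [0.14, 2.54], [-1.03, 4.17], [0.13, 1.85], [-2.86, 2.86]. Speed limits (rad/s): [2.39, 2.39, 3.01, 3.01, 3.14, 3.14, 3.14].

### API

Orientations are given as a rotation vector (axis times angle).
In Python, from bench import robot gives the robot as it stands.
- The arm moves only by the tool carry_out, never from a script. Its argument "motion" is a list of rows, each a list of 6 numbers: the shift along the tool's x, y, z normalised to -1 to 1, where 1 is 60 cm, then the turn, a rotation vector about the tool's x, y, z normalised to -1 to 1, where 1 is pi/2 rad. In form: [[dx, dy, dz, ax, ay, az], ...]. A call has 1 to 5 rows; each row is the pose to reach, as a shift and turn from the pose commanded when the call began, along the tool's axes at that moment; what a row does not reach only later rows make up. A row lasts 1/10 s, in which the tool goes at most 50 mm and 8.59 degrees, less where a joint would pass 70% of its speed; a pose out of reach is approached as far as the arm can. A call with a number of a shift or a turn outside -1 to 1 is refused whole. A call with a gripper value outside its range is refused whole. "hand" is the opening, from -1 (shut) to 1 (fully open), set as the call begins (left out, the last holds). The fingers move at their own pace and stop on an object; the grip force is fixed at half the most. Time passes only in rows, so rows that repeat a pose let the fingers close. It gives the time, the measured TCP pose, the force, the opening and the grip force at its end, in the units of the state.
- robot.get_state(): the state, without advancing time (a new reading comes with each control period).
- robot.get_image(name): name is "side" or "top"; returns a dict with "pixels" (384x512x3 uint8, blue, green, red), "fx", "fy", "cx", "cy" (pixels), "D" ([k1, k2, p1, p2, k3] as OpenCV has them; the pictures are not rectified), "R" (3x3) and "t" (3): a world point X has camera coordinates R X + t. Camera axes: x right, y down, z forward; pixel columns grow to the right and rows downward; lengths in m; the calibration is good to about 2 mm. A picture is of the moment at which its call begins. There is no depth.
- robot.hand_in(): hands the job in; it is judged then, once.
The state is a dict: "time_s": time; "joint_pos": joint angles; "qvel": joint speeds; "joint_efforts": joint torques, N m; "tool_pos": TCP position; "eef_rot": TCP orientation; "ft_force": force on the tool from outside, world axes, zero at the start; "wrist_torque": the same for the moment, N m; "width": finger opening in m; "gripper_force": force on a finger pad.
Only numpy, scipy, OpenCV 4.12 (cv2) and the standard library are available. Lean on these libraries where they do the work, as an engineer would, in place of code of your own. Each camera call takes 0.05 s, during which the arm holds its last target. There are 200 camera calls.

### The job

The ceramic owl stands on a heavy display carriage that rolls almost without friction on its rail: give it a push from behind so that it rolls along by itself, untouched, at a lively 6 cm a second or more, then get round in front, brake it, and leave it standing still with its middle opposite the brass marker, hands off, with the owl still upright in its place. Push and brake only with gentle touches on the sprung buffers at the carriage's two ends; keep off its box and the owl, never let it run into the stop at the far end of the rail, and leave the toys on the turntable alone.

Things in the scene. Friction and masses are not known exactly. Their poses are not given: they have to be found in the camera images.
- rail: fixed rail bed 160 x 720 x 12 mm, two steel rods (tops at z = 24 mm) along its y axis; origin centre of the underside. The carriage starts near the +y end, cannot go farther to +y, and must travel to -y. A wooden stop (110 mm wide, top at z = 57 mm) stands across the -y end, its face at y = -340 mm. No stop stands at the +y end: both buffers can be reached from above.
- carriage: rolling carriage, with buffers 120 mm wide (x) and 260 long (y); slides only along the rail's y axis, axes parallel to the rail's. Origin: mid-length and mid-width, 22 mm above the table. Starts at y = +190 mm in the rail frame; meets the stop at y = -210. Moving mass 2.75 kg nominal with buffers and owl (-25 to +34 %), drag 0.25 N per m/s, dry friction 0.010 N: it coasts far.
- box_top (a point): centre of the top of the carriage's closed wooden box (120 wide, 200 long, spanning z = 24 to 72 mm above the table), which carries the owl; 50 mm above the carriage's origin. A small brass pointer sticks out of its +x side at mid-length. Do not touch the box, top or sides.
- rear_buffer: sprung rear (+y) buffer of the carriage: wooden block 112 mm wide (x), 40 mm high (z = 28 to 68 mm above the table), standing 30 mm out of the box end. Origin: centre of its outer face, at rest 130 mm from the carriage's origin. It springs into the box, travel 28 mm, 60 N/m (no preload), hardly damped (0.4 N per m/s), moving part 0.1 kg. Push here towards -y.
- front_buffer: the same sprung buffer at the front (-y) end, outer face at rest 130 mm from the carriage's origin: brake here. The carriage bounces back off whatever its buffers meet, nearly as fast as it came. The two buffers are the only places to touch the carriage.
- owl: white ceramic owl figurine, 106 mm tall, 68 mm across, 0.25 kg, standing loose on the middle of the box top (top of its ears 178 mm above the table). Origin: centre of its underside, z up. It can slide or topple if the carriage is jerked. Do not touch.
- marker: fixed brass marker on the table at the rail's +x side, 115 mm from its centre line: foot 30 x 40 mm, 60 mm tall, an arm pointing at the rail. Origin: centre of its underside; axes parallel to the rail's. The carriage is at the mark when its origin has y = 0 in this frame. The mark lies 250 to 320 mm along the rail from the start, 80 mm or more before the stop.
- duck: tin wind-up duck, 65 mm tall, loose on the turntable (display disc 200 mm across, 35 mm high) beyond the rail; origin centre of its underside. Leave alone.
- helicopter: plastic toy helicopter, 50 mm tall, rotor 70 mm, loose on the turntable; origin centre of its underside. Leave alone.
- top: hardwood spinning top, 60 mm across, 55 mm tall, standing on the turntable; origin centre of its underside. Leave alone.

How it is judged:
On the way, in this order (a step that is already met when the one before it is completed fails the run):
1. the carriage rolls towards the mark by itself, faster than 60 mm/s, with no hand on it (linear speed of carriage above 0.06 m/s and contact force between carriage and the arm below 0.2 N and contact force between carriage and the fingers below 0.2 N), for 0.2 s.
2. the carriage stands still at the mark with no hand on it (y of carriage in the frame of marker between -0.012 and 0.012 m and linear speed of carriage below 0.005 m/s and contact force between carriage and the arm below 0.2 N and contact force between carriage and the fingers below 0.2 N), for 1.5 s.
At the end, for the whole second after the job is handed in: the carriage's middle is within 12 mm of the marker along the rail, slower than 5 mm/s, not touched (it stood so for 1.5 s); the owl is upright within 0.15 rad and within 25 mm of the carriage's middle (y of carriage in the frame of marker between -0.012 and 0.012 m and linear speed of carriage below 0.005 m/s and angle between owl's own z axis and vertical below 0.15 rad and horizontal distance between owl and carriage below 0.025 m and height (world z) of owl above 0.06 m).
It fails at once if the carriage comes within 4 mm of the stop at the far end (y of carriage in the frame of rail below -0.206 m).
It fails at once if the carriage's box (anything but the two buffers) is touched with more than 2 N (contact force between carriage_c0 and the fingers above 2 N or contact force between carriage_c0 and the arm above 2 N).
It fails at once if the owl is touched with more than 1 N or tips by more than 0.35 rad (contact force between owl and the fingers above 1 N or contact force between owl and the arm above 1 N or angle between owl's own z axis and vertical above 0.35 rad).
It fails at once if the carriage is shoved or struck with more than 8 N (contact force between carriage and the fingers above 8 N or contact force between carriage and the arm above 8 N).
It fails at once if a toy on the turntable is moved by more than 30 mm (distance of any of duck, helicopter, top from where it was at the start of the episode above 0.03 m).
It also fails if it takes over 48 s, if anything falls off the work surface, if the arm or the gripper's body presses on something with over 40 N, if the wrist force passes 120 N, or if a joint passes its speed limit or range.

## Working session

There is one attempt and no reset: what is moved stays moved. The work goes in short steps, Python scripts to look and compute and a tool call to move; the robot and the scene stay as the last step left them, time stands still between calls to the robot, and variables do not carry over. Pictures are saved under pics/ and viewed, at most 10 in all, crops included, and the job is handed in when it is done.

Besides the shell and the picture viewer there is one more tool, called by a JSON object that holds its "method" and its "body", one argument or row to a line. carry_out: Moves the arm, as the interface text tells. Scaled input: -1 to 1 covers 60 cm each way for a shift and pi/2 rad each way for a turn. Its arguments: {"type":"object","properties":{"motion":{"type":"array"},"hand":{"type":"number"}},"required":["motion"]}

```bash
mkdir -p pics; python3 - <<'E'
from bench import robot
import cv2
s=robot.get_state()
for k in s: print(k,s[k])
for n in("side","top"):
    d=robot.get_image(n); cv2.imwrite(f"pics/{n}0.png",cv2.resize(d["pixels"],(800,600)))
    print(n,{k:d[k] for k in d if k!="pixels"})
E
```

```text
time_s 0.0
joint_pos [ 1.05183429  0.4118852  -0.01269798  1.59705419  0.00559316  1.13426727
 -0.08217409]
qvel [ 0.00090697  0.00110348  0.00025089 -0.00134668  0.00128614 -0.00028729
  0.0004951 ]
joint_efforts [ 4.27467294e-04 -5.87941182e+01  6.42230585e-01 -2.91072589e+01
 -5.35485498e-02  1.82750338e-02  1.65677825e-04]
tool_pos [ 0.27201981 -0.56214065  0.22181414]
eef_rot [-3.06065471e+00 -7.01791948e-01  7.22632766e-04]
ft_force [ 0.09594241  0.12931577 -0.24626919]
wrist_torque [-0.01158829 -0.01094307  0.01872217]
gripper_force 0.0
width 0.08787433157300602
side {'fx': 459.37122072748105, 'fy': 459.37122072748105, 'cx': 258.1884993318699, 'cy': 184.70554497648635, 'D': array([-0.07218082,  0.        ,  0.        ,  0.        ,  0.        ]), 'R': array([[-0.76154431, -0.64810388,  0.00340814],
       [-0.45937203,  0.53605346, -0.70825421],
       [ 0.45719536, -0.54093257, -0.70594926]]), 't': array([0.51300141, 0.27882821, 0.89256388])}
top {'fx': 408.2901495425097, 'fy': 408.2901495425097, 'cx': 255.78379949298966, 'cy': 190.96143491428586, 'D': array([-0.01402775,  0.        ,  0.        ,  0.        ,  0.        ]), 'R': array([[-0.00959572, -0.99993286,  0.00649671],
       [-0.98341932,  0.00826024, -0.18115796],
       [ 0.18109213, -0.00812733, -0.98343255]]), 't': array([0.11157575, 0.62399083, 0.82724201])}
```

View pics/top0.png

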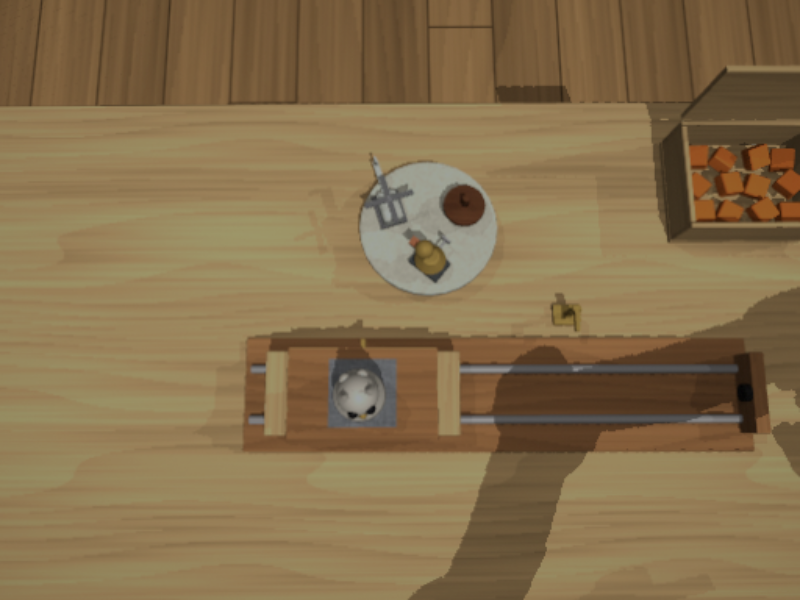

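View pics/side0.png

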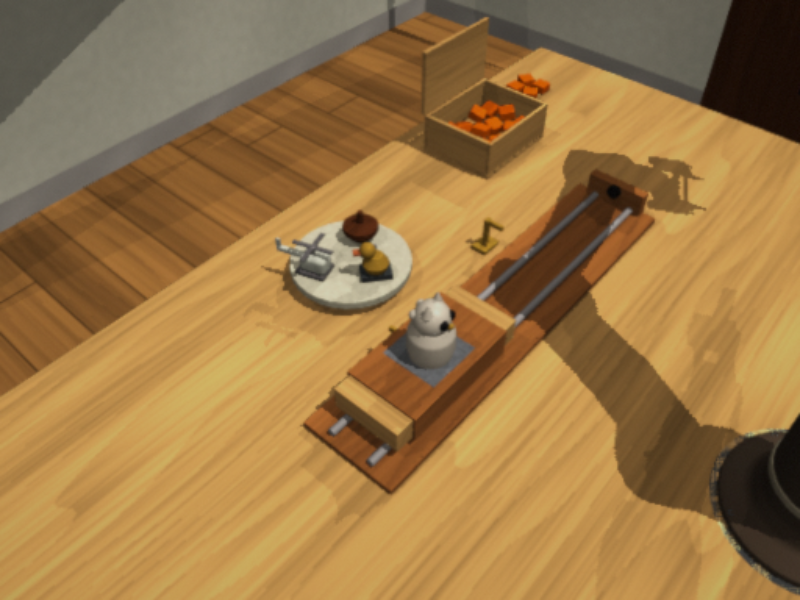

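The top view shows the rail running left to right (+y on the left), from (245,395) to (750,395). The owl and carriage are at (360,393), the marker is near (566,318) and the turntable is at (428,228). Next I'll enlarge the marker and carriage.

```bash
cat > h.py <<'E'
from bench import robot
import cv2,numpy as np
def K(d): return np.array([[d["fx"],0,d["cx"]],[0,d["fy"],d["cy"]],[0,0,1.]])
def px2w(d,uv,z):
    n=cv2.undistortPoints(np.array(uv,float).reshape(-1,1,2),K(d),d["D"])[:,0]
    r=np.c_[n,np.ones(len(n))]@d["R"]; c=-d["R"].T@d["t"]
    z=np.broadcast_to(z,len(r)); return c+r*((z-c[2])/r[:,2])[:,None]
def w2px(d,X):
    return cv2.projectPoints(np.array(X,float).reshape(-1,1,3),cv2.Rodrigues(d["R"])[0],d["t"],K(d),d["D"])[0][:,0]
E
python3 - <<'E'
from h import *
import pickle
t,s=robot.get_image("top"),robot.get_image("side"); pickle.dump((t,s),open("i0.pkl","wb"))
up=lambda a,k:cv2.resize(a,None,fx=k,fy=k,interpolation=cv2.INTER_CUBIC)
T,S=t["pixels"],s["pixels"]
A=up(T[205:300,150:490][:, :],800/340)           # scale 2.353
m1=up(T[180:225,340:385],8); m2=up(S[130:175,290:335],8)
out=np.zeros((600,800,3),np.uint8); out[:A.shape[0],:A.shape[1]]=A[:,:800]
out[235:595,0:360]=m1; out[235:595,400:760]=m2
cv2.imwrite("pics/c.png",out)
print(-t["R"].T@t["t"],-s["R"].T@s["t"])
q=np.array([[246,338],[243,451],[753,451],[743,338]])/1.5625
print(px2w(t,q,.012).round(4)); 
q=np.array([[268,352],[265,435],[459,435],[459,352]])/1.5625
print(px2w(t,q,.068).round(4))
E
```

```text
[0.46490827 0.11313721 0.92585275] [0.11068312 0.66582825 0.82583769]
[[ 0.5771  0.3273  0.012 ]
 [ 0.4185  0.3262  0.012 ]
 [ 0.4107 -0.3895  0.012 ]
 [ 0.5705 -0.3921  0.012 ]]
[[0.551  0.2839 0.068 ]
 [0.4416 0.2849 0.068 ]
 [0.4392 0.0296 0.068 ]
 [0.5487 0.0268 0.068 ]]
```

View pics/c.png

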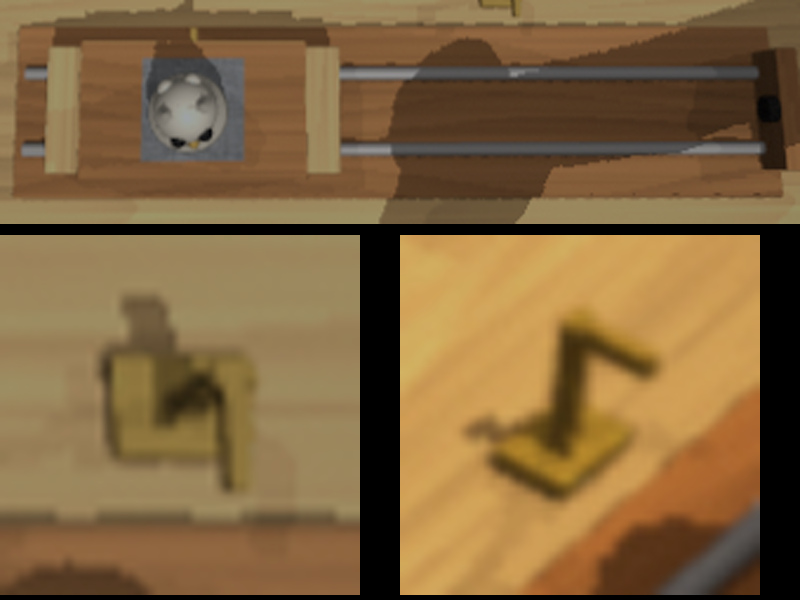

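The crop shows the marker arm in the top view at crop columns 220–252 with its tip at (235,490). In the side view the arm tip is at (655,368), the post top at (577,315) and the foot corners at (490,452), (562,492) and (632,432). The buffers' outer edges in the top view are at crop columns 47 and 340.

```bash
cat >> h.py <<'E'
th=np.arctan2(.0100,1.); RC=np.array([.4942,-.032])   # rail centre, provisional
ey=np.array([np.sin(th),np.cos(th)]); ex=np.array([ey[1],-ey[0]])
def toR(X): X=np.atleast_2d(X)[:,:2]-RC; return np.c_[X@ex,X@ey]
def toW(xy,z): xy=np.atleast_2d(xy); P=RC+xy[:,:1]*ex+xy[:,1:]*ey; return np.c_[P,np.full(len(P),z)]
X0,X1,Y0,Y1=-90,90,-380,380  # mm, warp extents
def warp(d,z=.072):
    gy,gx=np.meshgrid(np.arange(Y0,Y1),np.arange(X0,X1))
    p=w2px(d,toW(np.c_[gx.ravel(),gy.ravel()]/1000,z)).reshape(*gx.shape,2).astype(np.float32)
    return cv2.remap(d["pixels"],p[...,0],p[...,1],cv2.INTER_CUBIC)
E
python3 - <<'E'
from h import *
import pickle
t,s=pickle.load(open("i0.pkl","rb"))
c=lambda a,o,k:(np.array(a,float)+.5)/k-.5+np.array(o)
T=lambda a,z:toR(px2w(t,c(np.array(a)-[0,235],[340,180],8),z)).round(4).tolist()
S=lambda a,z:toR(px2w(s,c(np.array(a)-[400,235],[290,130],8),z)).round(4).tolist()
print("arm top", T([[236,360],[236,430],[235,488]],.06))
print("arm side", S([[577,315],[655,368]],.06), S([[577,315],[655,368]],.055))
print("foot side bottom", S([[490,455],[562,497],[634,437]],0.), "top face",S([[497,450],[562,487],[632,430],[565,395]],.008))
print("foot top",T([[108,350],[112,455],[215,460]],.006))
A=lambda a,z:toR(px2w(t,c(a,[150,205],800/340),z)).round(4).tolist()
print("buf",A([[49,47],[46,174],[340,47],[340,174]],.068)); 
print("box",A([[80,40],[78,181],[306,42],[306,181]],.072)); print("stop",A([[757,50],[766,168]],.057))
print("rail",A([[18,26],[13,197],[784,197]],.012))
print("pointer top z.05",A([[194,33]],.05))
for n,d in(("t",t),("s",s)): cv2.imwrite(f"pics/w{n}.png",warp(d))
cv2.imwrite("pics/w.png",np.vstack([warp(t),warp(s),warp(t,.068)]))
E
```

```text
arm top [[0.1199, -0.1053], [0.1008, -0.1043], [0.0851, -0.1033]]
arm side [[0.1157, -0.1072], [0.0807, -0.102]] [[0.119, -0.1124], [0.0838, -0.1072]]
foot side bottom [[0.1333, -0.0899], [0.1022, -0.0888], [0.1019, -0.1298]] top face [[0.128, -0.0858], [0.1004, -0.0853], [0.0997, -0.1243], [0.1276, -0.124]]
foot top [[0.1321, -0.0842], [0.1017, -0.084], [0.1003, -0.1134]]
buf [[0.0549, 0.3186], [-0.0562, 0.3171], [0.0552, 0.0584], [-0.0561, 0.0602]]
box [[0.0608, 0.2904], [-0.062, 0.2882], [0.0592, 0.089], [-0.0619, 0.0902]]
stop [[0.0537, -0.3236], [-0.0518, -0.3218]]
rail [[0.0805, 0.3603], [-0.0788, 0.3581], [-0.0795, -0.3605]]
pointer top z.05 [[0.0697, 0.1901]]
```

View pics/w.png

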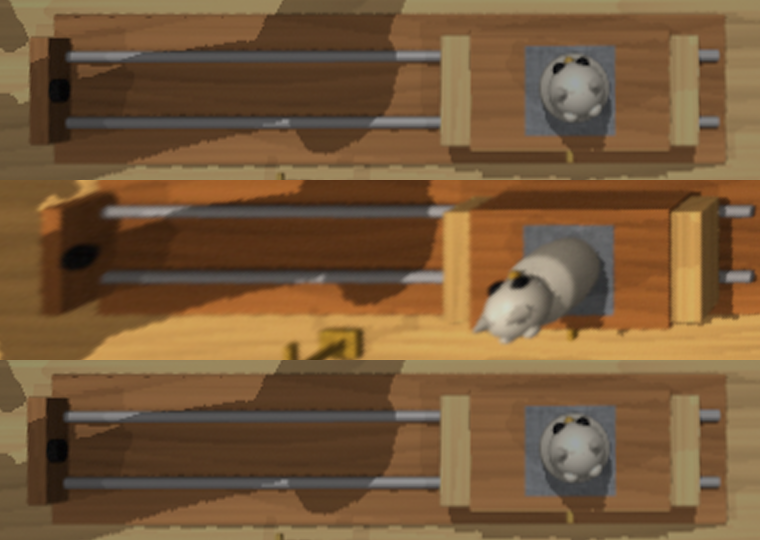

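The rail frame fits well, with the carriage at y≈0.19. The marker is at rail y ≈ -0.105. Next come a tracker and a move calculator.

```bash
cat >> h.py <<'E'
from scipy.spatial.transform import Rotation as Ro
import pickle
def feat(d): return cv2.Sobel(cv2.GaussianBlur(cv2.cvtColor(warp(d),cv2.COLOR_BGR2GRAY),(0,0),1.5).astype(np.float32),cv2.CV_32F,1,0)
H=112; C0=190
def track(d,name):
    """carriage y (mm, rail) and score by edge template of the box top at the start"""
    F0=feat(pickle.load(open("i0.pkl","rb"))[name=="side"]); a=C0-Y0
    m=np.zeros((180,2*H+1),np.float32); m[34:147]=1
    if name=="top": m[50:130,60:-60]=0; m[35:50]=m[35:50]
    else: m[34:180,15:-70]=0; m[34:60]=1
    t=F0[34:147,a-H:a+H+1]; m=m[34:147]
    best=[]
    r=cv2.matchTemplate(feat(d)[34:147],t,cv2.TM_CCORR_NORMED,mask=m)[0]
    i=int(np.clip(r.argmax(),1,len(r)-2)); s=(r[i-1]-r[i+1])/(2*(r[i-1]-2*r[i]+r[i+1]))
    return round(float(i+s+H+Y0),1),round(float(r[i]),2)
def go(x,y,z):
    s=robot.get_state(); R=Ro.from_rotvec(s["eef_rot"]); p=np.array(s["tool_pos"])
    D=np.c_[np.r_[ey,0],np.r_[ex,0],[0,0,-1]]
    return np.r_[R.inv().apply(toW([x,y],z)[0]-p)/.6,(R.inv()*Ro.from_matrix(D)).as_rotvec()/(np.pi/2)].round(4).tolist()
def st():
    s=robot.get_state(); p=s["tool_pos"]; print("t",round(s["time_s"],2),"tcp rail",toR(p).round(4).tolist(),round(p[2],4),"f",np.round(s["ft_force"],2),"w",round(s["width"],3))
def look(names=("top","side")):
    for n in names:
        d=robot.get_image(n); print(n,round(robot.get_state()["time_s"],2),track(d,n))
E
python3 - <<'E'
from h import *
t,s=pickle.load(open("i0.pkl","rb")); print(track(t,"top"),track(s,"side"),go(0,.365,.24),robot.grasp_offset); st()
E
```

```text
(190.0, 1.0) (190.0, 1.0) [0.9887, -1.1793, -0.0287, -0.0006, -0.0003, -0.7067] 0.0187
t 0.2 tcp rail [[-0.2167, -0.5325]] 0.2221 f [-0.24  0.29  0.19] w 0.088
```

{"method": "carry_out", "body": {
  "motion": [
    [0.054, -0.064, -0.03, 0, 0, -0.094],
    [0.108, -0.128, -0.03, 0, 0, -0.188],
    [0.162, -0.192, -0.03, 0, 0, -0.282],
    [0.216, -0.256, -0.03, 0, 0, -0.376],
    [0.27, -0.32, -0.03, 0, 0, -0.47]
  ],
  "hand": -1
}}

```text
time_s: 0.7
tool_pos: [0.3335, -0.3212, 0.2407]
eef_rot: [2.597, 1.767, -0.0]
ft_force: [1.5, -0.2, -0.5]
width: 0.0518
gripper_force: 0.0
```

```bash
python3 -c "
from h import *
st(); print(go(0,.365,.24))"
```

```text
t 0.7 tcp rail [[-0.1578, -0.2908]] 0.2407 f [ 1.48 -0.22 -0.49] w 0.052
[1.1148, -0.1453, 0.0007, 0.0001, 0.0003, -0.2328]
```

{"method": "carry_out", "body": {
  "motion": [
    [0.08, -0.01, 0, 0, 0, -0.08],
    [0.16, -0.02, 0, 0, 0, -0.16],
    [0.24, -0.03, 0, 0, 0, -0.235],
    [0.32, -0.042, 0, 0, 0, -0.235],
    [0.4, -0.052, 0, 0, 0, -0.235]
  ]
}}

```text
time_s: 1.2
tool_pos: [0.3938, -0.087, 0.2409]
eef_rot: [2.235, 2.207, -0.0]
ft_force: [0.5, -0.1, 0.1]
width: 0.0114
gripper_force: 0.0
```

```bash
python3 -c "
from h import *
st(); print(go(0,.365,.24))"
```

```text
t 1.2 tcp rail [[-0.0998, -0.056]] 0.2409 f [ 0.55 -0.07  0.14] w 0.011
[0.7022, 0.1645, 0.0011, 0.0004, 0.0004, -0.0017]
```

{"method": "carry_out", "body": {
  "motion": [
    [0.08, 0.019, 0, 0, 0, 0],
    [0.16, 0.038, 0, 0, 0, 0],
    [0.24, 0.057, 0, 0, 0, 0],
    [0.32, 0.076, 0, 0, 0, 0],
    [0.4, 0.095, 0, 0, 0, 0]
  ]
}}

```text
time_s: 1.7
tool_pos: [0.4541, 0.1522, 0.2409]
eef_rot: [2.236, 2.206, 0.001]
ft_force: [0.9, -0.6, -0.0]
width: 0.0006
gripper_force: 0.0
```

{"method": "carry_out", "body": {
  "motion": [
    [0.08, 0.019, 0, 0, 0, 0],
    [0.16, 0.038, 0, 0, 0, 0],
    [0.23, 0.054, 0, 0, 0, 0],
    [0.3, 0.07, 0, 0, 0, 0],
    [0.3, 0.07, 0.06, 0, 0, 0]
  ]
}}

```text
time_s: 2.2
tool_pos: [0.499, 0.3384, 0.2079]
eef_rot: [-2.227, -2.212, -0.015]
ft_force: [0.7, 0.1, -0.5]
width: 0.0002
gripper_force: 0.0
```

```bash
python3 -c "
from h import *
st(); print(go(0,.365,.045))"
```

```text
t 2.2 tcp rail [[0.0011, 0.3704]] 0.2079 f [ 0.68  0.13 -0.55] w 0.0
[-0.0113, -0.0032, 0.2714, 0.0032, -0.0055, 0.0019]
```

{"method": "carry_out", "body": {
  "motion": [
    [0, 0, 0.08, 0, 0, 0],
    [0, 0, 0.16, 0, 0, 0],
    [0, 0, 0.23, 0, 0, 0],
    [0, 0, 0.268, 0, 0, 0],
    [0, 0, 0.268, 0, 0, 0]
  ]
}}

```text
time_s: 2.7
tool_pos: [0.4961, 0.3281, 0.0402]
eef_rot: [-2.234, -2.207, 0.01]
ft_force: [0.3, 0.4, -0.6]
width: 0.0004
gripper_force: 0.0
```

```bash
python3 -c "
from h import *
st(); print(go(0,.340,.045)); look(('side','top')); d=robot.get_image('side'); p=d['pixels']
cv2.imwrite('pics/r.png',cv2.resize(p,(800,600)))"
```

```text
t 2.7 tcp rail [[-0.0017, 0.3601]] 0.0402 f [ 0.26  0.42 -0.64] w 0.0
[-0.0336, 0.0028, -0.0079, -0.0035, 0.0024, -0.0015]
side 2.75 (-219.1, 0.48)
top 2.8 (189.9, 0.67)
```

View pics/r.png

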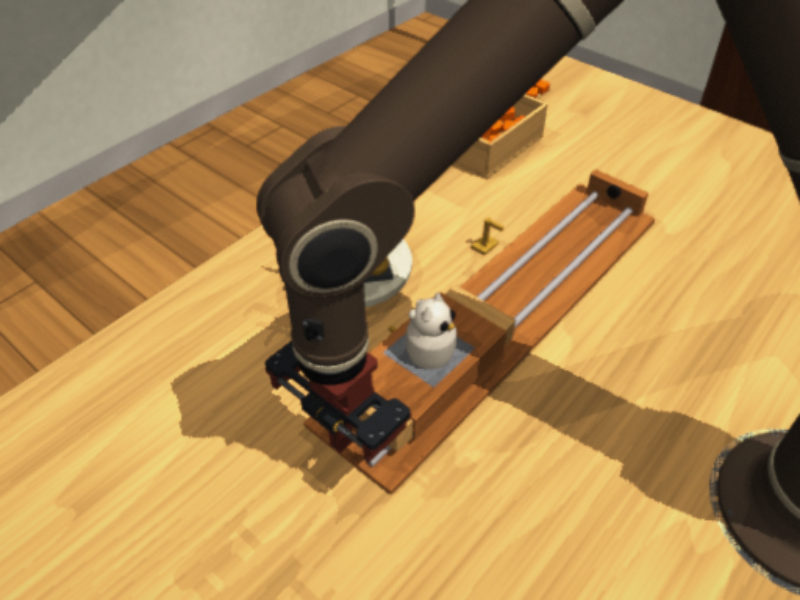

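The gripper stands behind the rear buffer (gripper at ~(340,410) in the picture), aligned with it. Now the push.

{"method": "carry_out", "body": {
  "motion": [
    [-0.01, 0, 0, 0, 0, 0],
    [-0.02, 0, 0, 0, 0, 0],
    [-0.028, 0, 0, 0, 0, 0],
    [-0.0355, 0, 0, 0, 0, 0],
    [-0.043, 0, 0, 0, 0, 0]
  ]
}}

```text
time_s: 3.35
tool_pos: [0.498, 0.3035, 0.0441]
eef_rot: [2.236, 2.207, 0.001]
ft_force: [0.5, 0.7, -0.0]
width: 0.0007
gripper_force: 0.0
```

{"method": "carry_out", "body": {
  "motion": [
    [-0.0075, 0, 0, 0, 0, 0],
    [-0.015, 0, 0, 0, 0, 0],
    [-0.0225, 0, 0, 0, 0, 0],
    [-0.03, 0, 0, 0, 0, 0],
    [-0.0375, 0, 0, 0, 0, 0]
  ]
}}

```text
time_s: 3.85
tool_pos: [0.4976, 0.2814, 0.0438]
eef_rot: [-2.235, -2.208, -0.0]
ft_force: [-0.1, 0.3, -0.0]
width: 0.0005
gripper_force: 0.2
```

```bash
python3 -c "
from h import *
st(); look(('top',));st()"
```

```text
t 3.85 tcp rail [[0.0003, 0.3134]] 0.0438 f [-0.08  0.28 -0.02] w 0.001
top 3.9 (-231.6, 0.51)
t 3.9 tcp rail [[0.0004, 0.3124]] 0.0437 f [0.12 0.04 0.22] w 0.001
```

{"method": "carry_out", "body": {
  "motion": [
    [-0.0075, 0, 0, 0, 0, 0],
    [-0.015, 0, 0, 0, 0, 0],
    [-0.0225, 0, 0, 0, 0, 0],
    [-0.03, 0, 0, 0, 0, 0]
  ]
}}

```text
time_s: 4.3
tool_pos: [0.4973, 0.2631, 0.0438]
eef_rot: [2.235, 2.207, -0.0]
ft_force: [0.5, 0.7, 0.6]
width: 0.0003
gripper_force: 0.0
```

```bash
python3 -c "
from h import *
d=robot.get_image('top');e=robot.get_image('side'); st(); print(track(d,'top'))
cv2.imwrite('pics/p.png',np.vstack([warp(d),warp(e)]))"
```

```text
t 4.4 tcp rail [[0.0003, 0.2946]] 0.0438 f [-0.07 -0.92 -0.31] w 0.001
(-231.6, 0.51)
```

View pics/p.png

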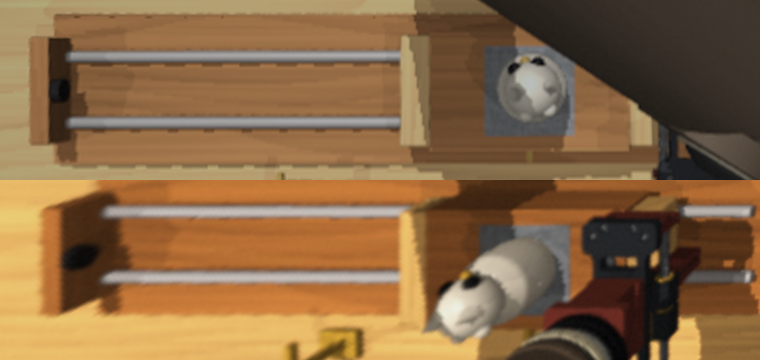

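The picture shows the carriage shifted about 41 mm (mat now at columns 485–574), clear of the hand and rolling. The owl is upright. Next I go up and over.

{"method": "carry_out", "body": {
  "motion": [
    [0, 0, -0.08, 0, 0, 0],
    [-0.03, 0, -0.155, 0, 0, 0],
    [-0.08, 0, -0.225, 0, 0, 0],
    [-0.14, 0, -0.285, 0, 0, 0],
    [-0.22, 0, -0.295, 0, 0, 0]
  ]
}}

```text
time_s: 4.9
tool_pos: [0.4971, 0.1339, 0.225]
eef_rot: [2.229, 2.21, 0.01]
ft_force: [0.5, -0.4, -0.6]
width: 0.0005
gripper_force: 0.0
```

{"method": "carry_out", "body": {
  "motion": [
    [-0.083, 0, 0, 0, 0, 0],
    [-0.166, 0, 0, 0, 0, 0],
    [-0.249, 0, 0, 0, 0, 0],
    [-0.332, 0, 0, 0, 0, 0],
    [-0.415, 0, 0, 0, 0, 0]
  ]
}}

```text
time_s: 5.4
tool_pos: [0.4922, -0.1189, 0.2212]
eef_rot: [2.234, 2.207, 0.0]
ft_force: [0.7, -1.0, 0.3]
width: 0.0007
gripper_force: 0.0
```

```bash
cat >> h.py <<'E'
def track2(d,name,lo,hi):
    F0=feat(pickle.load(open("i0.pkl","rb"))[name=="side"]); F=feat(d); out={}
    for n,a,b in(("front",-112,-37),("rear",37,112)):
        t=F0[36:145,C0-Y0+a:C0-Y0+b].copy(); 
        r=cv2.matchTemplate(F[36:145,lo-Y0+a:hi-Y0+b],t,cv2.TM_CCOEFF_NORMED)[0]
        i=int(np.clip(r.argmax(),1,len(r)-2)); s=(r[i-1]-r[i+1])/(2*(r[i-1]-2*r[i]+r[i+1]))
        out[n]=(round(float(lo+i+s),1),round(float(r[i]),2))
    return out
def look2(names=("top","side"),lo=-190,hi=192):
    for n in names:
        t=robot.get_state()["time_s"]; d=robot.get_image(n); print(n,round(t,2),track2(d,n,lo,hi))
E
python3 -c "
from h import *
st(); look2(); look2(); st();print(go(0,-.2,.044))"
```

```text
t 5.4 tcp rail [[-0.0011, -0.087]] 0.2212 f [ 0.66 -1.03  0.3 ] w 0.001
top 5.4 {'front': (79.5, 0.85), 'rear': (79.8, 0.87)}
side 5.45 {'front': (63.3, 0.67), 'rear': (77.4, 0.96)}
top 5.5 {'front': (73.6, 0.85), 'rear': (74.2, 0.87)}
side 5.55 {'front': (56.6, 0.68), 'rear': (71.8, 0.97)}
t 5.6 tcp rail [[-0.001, -0.086]] 0.2207 f [-0.14  1.29  0.76] w 0.0
[-0.1901, 0.0028, 0.2944, -0.0001, -0.0002, -0.0035]
```

```bash
python3 -c "
import h; from h import *
p=cv2.imread('pics/p.png'); real=h.warp
w0=[real(x) for x in pickle.load(open('i0.pkl','rb'))]
for n,k in(('top',0),('side',1)):
    h.warp=lambda d:d if isinstance(d,np.ndarray) else real(d)
    print(n,track2(p[180*k:180*k+180],n,100,192))"
```

```text
top {'front': (149.2, 0.57), 'rear': (148.3, 0.42)}
side {'front': (142.1, 0.77), 'rear': (146.4, 0.23)}
```

{"method": "carry_out", "body": {
  "motion": [
    [-0.08, 0, 0, 0, 0, 0],
    [-0.16, 0, 0.02, 0, 0, 0],
    [-0.225, 0, 0.07, 0, 0, 0],
    [-0.235, 0, 0.15, 0, 0, 0],
    [-0.235, 0, 0.22, 0, 0, 0]
  ]
}}

```text
time_s: 6.1
tool_pos: [0.4911, -0.2581, 0.0873]
eef_rot: [2.236, 2.206, 0.001]
ft_force: [-0.1, 0.3, -0.1]
width: 0.0005
gripper_force: 0.0
```

{"method": "carry_out", "body": {
  "motion": [
    [0, 0, 0.05, 0, 0, 0],
    [0, 0, 0.074, 0, 0, 0],
    [0, 0, 0.074, 0, 0, 0]
  ]
}}

```text
time_s: 6.4
tool_pos: [0.4905, -0.2559, 0.0431]
eef_rot: [-2.23, -2.208, 0.0]
ft_force: [0.1, -0.4, 0.1]
width: 0.0004
gripper_force: 0.0
```

```bash
python3 -c "
from h import *
look2(); st()"
```

```text
top 6.4 {'front': (28.0, 0.49), 'rear': (28.9, 0.82)}
side 6.45 {'front': (6.5, 0.65), 'rear': (26.6, 0.96)}
t 6.5 tcp rail [[0.0001, -0.2252]] 0.0456 f [-0.65 -0.85 -0.33] w 0.001
```

{"method": "carry_out", "body": {
  "motion": [
    [0, 0, 0, 0, 0, 0],
    [0, 0, 0, 0, 0, 0],
    [0, 0, 0, 0, 0, 0],
    [0, 0, 0, 0, 0, 0],
    [0, 0, 0, 0, 0, 0]
  ]
}}

```text
time_s: 7.0
tool_pos: [0.4908, -0.2582, 0.0447]
eef_rot: [2.235, 2.207, 0.0]
ft_force: [-0.2, -0.9, 0.9]
width: 0.0005
gripper_force: 0.0
```

{"method": "carry_out", "body": {
  "motion": [
    [0, 0, 0, 0, 0, 0],
    [0, 0, 0, 0, 0, 0],
    [0, 0, 0, 0, 0, 0],
    [0, 0, 0, 0, 0, 0],
    [0, 0, 0, 0, 0, 0]
  ]
}}

```text
time_s: 7.5
tool_pos: [0.4908, -0.258, 0.0443]
eef_rot: [-2.235, -2.207, 0.0]
ft_force: [-0.3, -0.2, 0.3]
width: 0.0005
gripper_force: 0.0
```

```bash
python3 -c "
from h import *
look2(); st()"
```

```text
top 7.5 {'front': (-16.4, 0.6), 'rear': (-16.3, 0.81)}
side 7.55 {'front': (-42.2, 0.44), 'rear': (-17.4, 0.95)}
t 7.6 tcp rail [[-0.0012, -0.226]] 0.0444 f [-0.01 -0.23 -0.2 ] w 0.001
```

{"method": "carry_out", "body": {
  "motion": [
    [-0.004, 0, 0, 0, 0, 0],
    [-0.008, 0, 0, 0, 0, 0],
    [-0.013, 0, 0, 0, 0, 0],
    [-0.017, 0, 0, 0, 0, 0],
    [-0.017, 0, 0, 0, 0, 0]
  ]
}}

```text
time_s: 8.1
tool_pos: [0.4905, -0.2688, 0.0444]
eef_rot: [2.236, 2.206, -0.0]
ft_force: [-0.1, -0.1, -0.5]
width: -0.0
gripper_force: 0.0
```

{"method": "carry_out", "body": {
  "motion": [
    [0, 0, 0, 0, 0, 0],
    [0, 0, 0, 0, 0, 0],
    [0, 0, 0, 0, 0, 0],
    [0, 0, 0, 0, 0, 0],
    [0, 0, 0, 0, 0, 0]
  ]
}}

```text
time_s: 8.6
tool_pos: [0.4906, -0.2682, 0.0444]
eef_rot: [-2.235, -2.208, 0.0]
ft_force: [-0.5, 1.2, 0.3]
width: 0.0004
gripper_force: 0.0
```

{"method": "carry_out", "body": {
  "motion": [
    [0, 0, 0, 0, 0, 0],
    [0, 0, 0, 0, 0, 0],
    [0, 0, 0, 0, 0, 0],
    [0, 0, 0, 0, 0, 0],
    [0, 0, 0, 0, 0, 0]
  ]
}}

```text
time_s: 9.1
tool_pos: [0.4906, -0.2682, 0.0444]
eef_rot: [2.235, 2.207, -0.0]
ft_force: [-0.1, 0.8, -0.7]
width: 0.0005
gripper_force: 0.0
```

```bash
python3 -c "
from h import *
look2(); st()"
```

```text
top 9.1 {'front': (167.2, 0.84), 'rear': (-61.6, 0.75)}
side 9.15 {'front': (169.6, 0.41), 'rear': (-62.7, 0.94)}
t 9.2 tcp rail [[-0.0012, -0.2362]] 0.0444 f [ 0.07 -0.05 -0.31] w 0.001
```

{"method": "carry_out", "body": {
  "motion": [
    [-0.004, 0, 0, 0, 0, 0],
    [-0.008, 0, 0, 0, 0, 0],
    [-0.012, 0, 0, 0, 0, 0],
    [-0.016, 0, 0, 0, 0, 0],
    [-0.016, 0, 0, 0, 0, 0]
  ]
}}

```text
time_s: 9.7
tool_pos: [0.4904, -0.2784, 0.0443]
eef_rot: [2.236, 2.207, -0.0]
ft_force: [-0.8, 0.4, -0.6]
width: 0.0001
gripper_force: 0.0
```

{"method": "carry_out", "body": {
  "motion": [
    [0, 0, 0, 0, 0, 0],
    [0, 0, 0, 0, 0, 0],
    [0, 0, 0, 0, 0, 0],
    [0, 0, 0, 0, 0, 0],
    [0, 0, 0, 0, 0, 0]
  ]
}}

```text
time_s: 10.2
tool_pos: [0.4905, -0.2778, 0.0444]
eef_rot: [2.235, 2.208, -0.0]
ft_force: [-0.3, 0.3, -0.1]
width: 0.0006
gripper_force: 0.0
```

{"method": "carry_out", "body": {
  "motion": [
    [0, 0, 0, 0, 0, 0],
    [0, 0, 0, 0, 0, 0],
    [0, 0, 0, 0, 0, 0],
    [0, 0, 0, 0, 0, 0],
    [0, 0, 0, 0, 0, 0]
  ]
}}

```text
time_s: 10.7
tool_pos: [0.4905, -0.2778, 0.0444]
eef_rot: [2.235, 2.207, -0.0]
ft_force: [-0.1, 1.3, 0.1]
width: 0.0002
gripper_force: 0.0
```

```bash
python3 -c "
from h import *
look2(); st()
d=robot.get_image('top'); e=robot.get_image('side'); pickle.dump((d,e),open('i1.pkl','wb'))
up=lambda a,k:cv2.resize(a,None,fx=k,fy=k,interpolation=cv2.INTER_CUBIC)
T,S=d['pixels'],e['pixels']
cv2.imwrite('pics/f.png',np.hstack([up(T[170:270,320:420],4),up(S[110:210,260:360],4)]))"
```

```text
top 10.7 {'front': (140.4, 0.84), 'rear': (-88.7, 0.68)}
side 10.75 {'front': (143.4, 0.39), 'rear': (-89.0, 0.88)}
t 10.8 tcp rail [[-0.0012, -0.2458]] 0.0444 f [-0.15 -0.58 -0.  ] w 0.001
```

View pics/f.png

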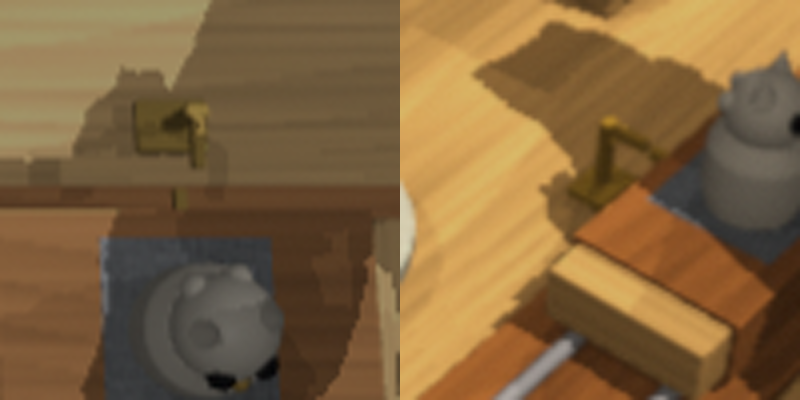

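The carriage pointer is at crop (179,198), about 19 crop px short of the marker arm at (198,150). The owl is upright.

{"method": "carry_out", "body": {
  "motion": [
    [0, 0, 0, 0, 0, 0],
    [0, 0, 0, 0, 0, 0],
    [0, 0, 0, 0, 0, 0],
    [0, 0, 0, 0, 0, 0],
    [0, 0, 0, 0, 0, 0]
  ]
}}

```text
time_s: 11.4
tool_pos: [0.4905, -0.2778, 0.0444]
eef_rot: [2.235, 2.207, 0.0]
ft_force: [-0.3, 0.8, -0.2]
width: 0.0006
gripper_force: 0.0
```

{"method": "carry_out", "body": {
  "motion": [
    [0, 0, 0, 0, 0, 0],
    [0, 0, 0, 0, 0, 0],
    [0, 0, 0, 0, 0, 0],
    [0, 0, 0, 0, 0, 0],
    [0, 0, 0, 0, 0, 0]
  ]
}}

```text
time_s: 11.9
tool_pos: [0.4905, -0.2778, 0.0444]
eef_rot: [2.235, 2.207, 0.0]
ft_force: [-0.4, -0.0, 0.5]
width: 0.0006
gripper_force: 0.0
```

{"method": "carry_out", "body": {
  "motion": [
    [0, 0, 0, 0, 0, 0],
    [0, 0, 0, 0, 0, 0],
    [0, 0, 0, 0, 0, 0],
    [0, 0, 0, 0, 0, 0],
    [0, 0, 0, 0, 0, 0]
  ]
}}

```text
time_s: 12.4
tool_pos: [0.4905, -0.2778, 0.0444]
eef_rot: [2.235, 2.207, 0.0]
ft_force: [0.6, 0.2, -0.1]
width: 0.0004
gripper_force: 0.0
```

```bash
python3 -c "
from h import *
d,e=pickle.load(open('i1.pkl','rb'))
for z in(.045,.05,.06): print(z,toR(px2w(d,[[320+179.5/4-.5,170+198/4],[320+198/4-.5,170+150/4]],z)).round(4).tolist())
look2(); st()"
```

```text
0.045 [[0.0689, -0.0967], [0.0952, -0.1081]]
0.05 [[0.0683, -0.0953], [0.0945, -0.1067]]
0.06 [[0.0672, -0.0926], [0.0931, -0.1038]]
top 12.4 {'front': (129.0, 0.86), 'rear': (-99.5, 0.5)}
side 12.45 {'front': (132.6, 0.39), 'rear': (-99.9, 0.79)}
t 12.5 tcp rail [[-0.0012, -0.2459]] 0.0444 f [ 0.14  0.53 -0.74] w 0.0
```

{"method": "carry_out", "body": {
  "motion": [
    [-0.01, 0, 0, 0, 0, 0],
    [-0.02, 0, 0, 0, 0, 0],
    [-0.03, 0, -0.03, 0, 0, 0],
    [-0.03, 0, -0.1, 0, 0, 0],
    [-0.03, 0, -0.18, 0, 0, 0]
  ]
}}

```text
time_s: 13.0
tool_pos: [0.4891, -0.2962, 0.1523]
eef_rot: [-2.234, -2.204, 0.001]
ft_force: [0.1, -0.6, -0.7]
width: 0.0004
gripper_force: 0.0
```

{"method": "carry_out", "body": {
  "motion": [
    [0, -0.07, -0.07, 0, 0, 0],
    [0, -0.15, -0.14, 0, 0, 0],
    [0, -0.2, -0.14, 0, 0, 0],
    [0, -0.2, -0.14, 0, 0, 0],
    [0, -0.2, -0.14, 0, 0, 0]
  ]
}}

```text
time_s: 13.5
tool_pos: [0.3696, -0.2955, 0.2373]
eef_rot: [2.237, 2.203, -0.001]
ft_force: [0.7, -0.4, -0.4]
width: 0.0008
gripper_force: 0.0
```

```bash
python3 -c "
from h import *
look2(); st()"
```

```text
top 13.5 {'front': (128.3, 0.83), 'rear': (-100.0, 0.56)}
side 13.55 {'front': (-134.3, 0.42), 'rear': (-100.4, 0.73)}
t 13.6 tcp rail [[-0.1206, -0.2637]] 0.2362 f [0.01 0.04 0.6 ] w 0.0
```

{"method": "carry_out", "body": {
  "motion": [
    [0, 0, 0, 0, 0, 0],
    [0, 0, 0, 0, 0, 0],
    [0, 0, 0, 0, 0, 0],
    [0, 0, 0, 0, 0, 0],
    [0, 0, 0, 0, 0, 0]
  ]
}}

```text
time_s: 14.1
tool_pos: [0.3704, -0.2941, 0.2362]
eef_rot: [-2.235, -2.208, -0.0]
ft_force: [1.2, -0.2, 0.2]
width: 0.0003
gripper_force: 0.0
```

{"method": "carry_out", "body": {
  "motion": [
    [0, 0, 0, 0, 0, 0],
    [0, 0, 0, 0, 0, 0],
    [0, 0, 0, 0, 0, 0],
    [0, 0, 0, 0, 0, 0],
    [0, 0, 0, 0, 0, 0]
  ]
}}

```text
time_s: 14.6
tool_pos: [0.3703, -0.2943, 0.2364]
eef_rot: [2.235, 2.207, -0.0]
ft_force: [-0.2, -0.6, -0.8]
width: 0.0004
gripper_force: 0.0
```

```bash
python3 -c "
from h import *
look2(); st()
d=robot.get_image('top'); e=robot.get_image('side'); pickle.dump((d,e),open('i2.pkl','wb'))
up=lambda a,k:cv2.resize(a,None,fx=k,fy=k,interpolation=cv2.INTER_CUBIC)
T,S=d['pixels'],e['pixels']
cv2.imwrite('pics/g.png',np.hstack([up(T[170:270,320:420],4),up(S[110:210,260:360],4)]))"
```

```text
top 14.6 {'front': (128.3, 0.82), 'rear': (-100.0, 0.55)}
side 14.65 {'front': (-134.3, 0.41), 'rear': (-100.4, 0.73)}
t 14.7 tcp rail [[-0.1213, -0.2635]] 0.2364 f [-0.1   0.67  0.19] w 0.001
```

View pics/g.png

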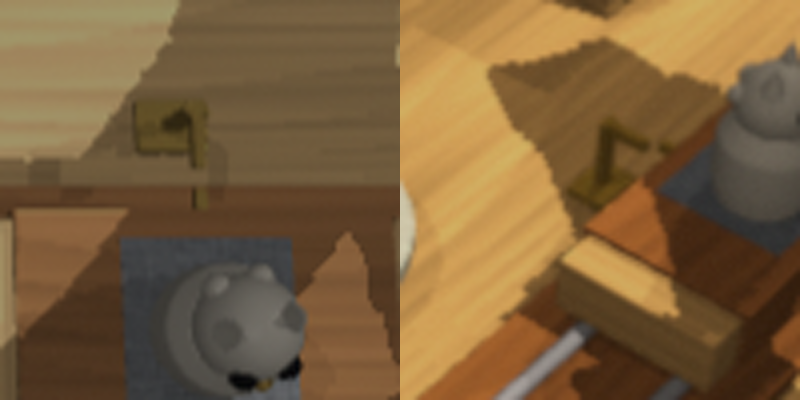

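The carriage stands still at y≈-100 mm, with its pointer lined up with the marker arm at column 198. The owl is upright. I'll wait one more second and hand in.

{"method": "carry_out", "body": {
  "motion": [
    [0, 0, 0, 0, 0, 0],
    [0, 0, 0, 0, 0, 0],
    [0, 0, 0, 0, 0, 0],
    [0, 0, 0, 0, 0, 0],
    [0, 0, 0, 0, 0, 0]
  ]
}}

```text
time_s: 15.3
tool_pos: [0.3703, -0.2943, 0.2364]
eef_rot: [-2.235, -2.207, 0.0]
ft_force: [-0.4, -0.6, 0.1]
width: 0.0004
gripper_force: 0.0
```

{"method": "carry_out", "body": {
  "motion": [
    [0, 0, 0, 0, 0, 0],
    [0, 0, 0, 0, 0, 0],
    [0, 0, 0, 0, 0, 0],
    [0, 0, 0, 0, 0, 0],
    [0, 0, 0, 0, 0, 0]
  ]
}}

```text
time_s: 15.8
tool_pos: [0.3703, -0.2943, 0.2364]
eef_rot: [2.235, 2.207, -0.0]
ft_force: [-0.6, 0.6, -0.1]
width: 0.0004
gripper_force: 0.0
```

```bash
python3 -c "
from h import *
look2(('side',)); print(robot.hand_in())"
```

```text
side 15.8 {'front': (-134.4, 0.41), 'rear': (-100.4, 0.73)}
the job is handed in; nothing more can be done
None
```

Handed in, verdict not shown: one push sent the carriage off at about 65 mm/s (estimated from pictures), and it coasted to rest about 4 mm short of the marker, untouched and with the owl upright; I waited in front but never braked it, because drag alone stopped it there.

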